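# Clear the drilling jig and hold its cover home on the pins

## Robot

A 6-joint arm with a two-finger parallel gripper is mounted at the origin on the work surface. World frame = base frame: x ahead of the robot, y to its left, z up, the work surface at z = 0. Lengths are in m, angles in rad, forces in N, time in s.
With the tool pointing down it reaches from about 0.2 to 0.875 m from the base axis. Payload 3.4 kg.
Tool frame: the origin (TCP) lies between the finger pads; the fingertips stand 25 mm ahead of it and the grasp point (between the pads) lies 6 mm ahead of it (r.nose_length is the z of the fingertips in the tool frame, in m); z points along the fingers, y is the line along which they close (so a half turn about z gives the same grasp; the last joint's range is limited). The gripper opens to 94 mm and grips with 3 to 60 N. Pads are 16 mm wide; open, the fingers measure 119 mm over their backs; the gripper's body (75 mm by 177 mm) begins 78 mm behind the grasp point.
Start: joints at [-1.322, 0.276, 1.505, -0, 1.361, -0.121], TCP at [0.208, -0.536, 0.23] pointing down, gripper open.
Joint ranges: [-2.89, 2.89], [-0.75, 2.08], [0.22, 2.7], [-1.18, 4.32], [0.11, 2.71], [-2.7, 2.7]. Speed limits (rad/s): [2.57, 2.57, 3.14, 3.14, 3.14, 3.14].

## Interface

Orientations are given as a unit quaternion [w, x, y, z].
In Python, from plant import r, gripper_to, inverse_kinematics, vision, models, telemetry gives the robot as it stands. Calls block until the motion is done:
- r.move_to(position, orientation): joint-space move of the TCP to a pose.
- r.move_l(position, rot=None, vel=0.15, guard=None): straight line of the TCP; rot=None keeps the orientation; vel is the mean speed in m/s. With guard (N) it stops when the force on the tool has changed by that much, and returns True; else False.
- r.movej(angles): joint-space move.
- gripper_to(opening, f_grip=None): finger opening in m; f_grip is the grip in N (None keeps the last); returns when the fingers have stopped.
- r.hold(seconds).
- inverse_kinematics(position, orientation): joint angles nearest the present ones, or None.
- vision.snapshot(name): name is "scene" or "top" or "wrist"; returns the picture (420x560x3 uint8, red, green, blue); there is no depth.
- vision.get_calibration(name): a dict with "fx", "fy", "cx", "cy" (pixels), "position" and "orientation" of the camera in the world. Camera axes: x right, y down, z forward; pixel columns grow to the right and rows downward; lengths in m; the calibration is good to about 2 mm. The wrist camera is an equidistant fisheye: a pixel r from the principal point sees the ray r / f radians off the axis. A picture is of the moment at which its call begins: read the wrist's pose just before it. get_calibration takes no time and is no camera call; for the wrist camera it gives the pose at the moment of the call.
A pose or a line that the arm cannot do raises r.PlanningError and nothing moves.
- r.sign_off(): hands the job in; it is judged then, once.
Trained networks look in the newest picture that a camera, given by its name, has taken for a name from the list of things; names that differ only in an ending like _2 or _b are one class to them, and where a whole thing is asked for, a point or a joint stands for the part that bears it (a point fixed in the world has none). Each returns a list of dicts, best first, with "score" (0 to 1); they miss things now and then, are a little off and sometimes report something else, mostly with a low value. They report only what shows in the picture. A call takes as long as a camera call.
- models.boxes_of(thing, camera): "at" ([x, y, z] in m, in world coordinates, good to about 4 mm: the middle of the surface that is visible of it).
- models.regions_of(thing, camera): "pixels" (420x560 bool, what is visible of it).
- models.mark_of(thing, camera): "at" ([x, y, z] in m, in world coordinates, good to about 4 mm: a listed point, or the origin of a listed thing).
Readings, each from a call of its own:
- telemetry.current_t(): time.
- telemetry.current_joints(): joint angles.
- telemetry.current_dq(): joint speeds.
- telemetry.current_joint_efforts(): joint torques, N m.
- telemetry.current_ee_pos(): TCP position.
- telemetry.current_tool_rot(): TCP orientation.
- telemetry.current_wrist_force(): force on the tool from outside, world axes, zero at the start.
- telemetry.current_torque(): the same for the moment, N m.
- telemetry.current_opening(): finger opening in m.
- telemetry.current_finger_force(): force on a finger pad.
Only numpy, scipy, OpenCV 4.12 (cv2) and the standard library are available. Lean on these libraries where they do the work, as an engineer would, in place of code of your own. Each camera call takes 0.05 s, during which the arm holds its last target. There are 200 camera calls.

## Task

Clear the drilling jig: put the loose drawer knob into the box that already holds a knob, and the loose tenon offcut into the box that already holds an offcut. Then take the jig cover by its handle, rest it on top of the jig's two locating pins with its holes about 10 mm to one side of them, slide it across until it drops over both pins, and press it down against the springs until it lies flush on the jig base. Finish while still holding it pressed down there, and leave the hammer, glue bottle and tin where they are.

Things in the scene. Friction and masses are not known exactly. Their poses are not given: they have to be found in the camera images.
- jig_seat (a point): Drilling jig base, a fixed dark wooden slab 160 (x) x 240 (y) x 30 mm high on the bench. This point is the centre of its flat top face, 30 mm above the bench; x, y along its sides, z up. The cover belongs with its underside centre on this point and its y axis along this y axis (either way round). Pins and pads: see jig.
- lifter (a joint): How far the four spring pads, which move together, are pushed down, m: 0 = standing 6 mm above the jig face, 0.006 = flush with it. They take about 8 N in all to start moving and 14 N (the cover's weight included) to be flush, spring back when let go, and carry the cover's weight alone without sinking.
- cover_under (a point): Centre of the underside of the jig cover, a plywood plate 120 (x) x 190 (y) x 20 mm thick with six small drill bushes on top, lying right way up on the bench at first; z up. Height of this point above the jig face: 14 mm resting on the pin tops, 6 mm dropped over the pins on to the spring pads, 0 pressed home.
- cover_handle (a point): Centre of the cover's handle, 42 mm above the cover's underside: an upright wooden rib on the plate's middle, 22 mm wide (x), 90 mm long (y), reaching from the plate's top (20 mm above the underside) to 64 mm. Axes as the cover's.
- knob_center (a point): Loose turned wooden drawer knob standing on the jig face, 40 mm high, 30 g; this point is half-way up on its axis (z up). Foot 28 mm in diameter, narrow neck, and a straight round head 34 mm in diameter from 2 to 16 mm above this point.
- offcut_center (a point): Loose rail-end offcut with a stub tenon, pale wood, 35 g, standing on the jig face. Its block is 28 (x) x 30 (y) x 40 high and this point is the block's centre, 20 mm above its underside; the tenon, 14 mm long, 30 wide (y) and 16 thick, sticks out of the block's +x face at mid-height. z up; grip it across y (30 mm).
- knob_box_in (a point): Centre of the inner floor (5 mm above the bench) of the fixed open wooden box that already holds a knob: 130 x 130 mm outside, walls 5 mm thick, 35 mm high above the bench. The knob in it is fixed at x = +40, y = +36 mm. x, y along the box sides.
- offcut_box_in (a point): The same for the equal box that already holds an offcut, which is fixed at x = +40, y = +36 mm.
- jig: The jig base; origin on the bench 30 mm below jig_seat, same axes. Two fixed steel pins with rounded tops, 12 mm in diameter, stand 14 mm above the top face at x = 0, y = -72 and +72 mm. Four brass spring pads, 12 mm in diameter, at x = -44 and +44, y = -72 and +72 stand 6 mm above the face.
- cover: The whole cover, about 0.3 kg; origin at cover_under, same axes. In its underside, hidden from above, are two blind holes 15 mm in diameter and 16 mm deep at x = 0, y = -72 and +72 mm, which fit over the pins.
- knob: The loose knob; origin at the centre of its underside.
- offcut: The loose offcut; origin under its block's centre.
- hammer: Bystander: hammer lying on the bench beyond the jig, to be left alone.
- glue: Bystander: white glue bottle, 130 mm high, 52 mm in diameter; origin at its foot. Leave alone.
- tin: Bystander: open steel tin, 85 mm high, 72 mm in diameter; origin at its foot. Leave alone.

How it is judged:
On the way, in this order (a step that is already met when the one before it is completed fails the run):
1. knob and offcut lie let go, each in the box of its kind (x of knob_center in the frame of knob_box_in between -0.052 and 0.052 m and y of knob_center in the frame of knob_box_in between -0.052 and 0.052 m and z of knob_center in the frame of knob_box_in between 0.008 and 0.032 m and x of offcut_center in the frame of offcut_box_in between -0.052 and 0.052 m and y of offcut_center in the frame of offcut_box_in between -0.052 and 0.052 m and z of offcut_center in the frame of offcut_box_in between 0.008 and 0.032 m and contact force between the fingers and knob below 0.1 N and contact force between the fingers and offcut below 0.1 N), for 0.2 s.
2. the cover rests on the pin tops with its holes off the pins (contact force between cover and jig above 0.3 N and z of cover_under in the frame of jig_seat between 0.0105 and 0.018 m and horizontal distance between cover_under and jig_seat between 0.003 and 0.03 m), for 0.05 s.
3. the cover has dropped over both pins (horizontal distance between cover_under and jig_seat below 0.003 m and angle between the y axis of cover_under and the y axis of jig_seat, either way round below 0.06 rad and z of cover_under in the frame of jig_seat below 0.009 m).
4. the cover is pressed home and held (horizontal distance between cover_under and jig_seat below 0.003 m and angle between the y axis of cover_under and the y axis of jig_seat, either way round below 0.06 rad and z of cover_under in the frame of jig_seat below 0.002 m and value of joint lifter above 0.0042 m and contact force between the fingers and cover above 2 N and angle between cover_under's own z axis and vertical below 0.04 rad), for 0.3 s.
At the end, for the whole second after the job is handed in: Cover centred on the jig within 3 mm, within 2 mm of the base face, square within 0.06 rad and level within 0.04 rad, spring pads down more than 4.2 mm, fingers still touching it with over 2 N; knob and offcut lie released in the boxes of their kind (within 52 mm of the centre along each side) (all of step 1 and all of step 4 and linear speed of cover below 0.02 m/s); the arm keeps its last pose, push and grip.
It fails at once if the hammer is pushed out of its place by more than 30 mm (distance of hammer from where it was at the start of the episode above 0.03 m).
It fails at once if the glue is pushed out of its place by more than 30 mm or knocked over (distance of glue from where it was at the start of the episode above 0.03 m or angle between glue's own z axis and vertical above 0.5 rad).
It fails at once if the tin is pushed out of its place by more than 30 mm or knocked over (distance of tin from where it was at the start of the episode above 0.03 m or angle between tin's own z axis and vertical above 0.5 rad).
It also fails if it takes over 72 s, if anything falls off the work surface, if the arm or the gripper's body presses on something with over 40 N, if the wrist force passes 120 N, or if a joint passes its speed limit or range.

## Working session

There is one attempt and no reset: what is moved stays moved. The work goes in short steps, each a Python script; the robot and the scene stay as the last script left them, time stands still between calls to the robot, and variables do not carry over. Pictures are saved under pics/ and viewed, at most 10 in all, crops included, and the job is handed in when it is done.

```bash
ls; mkdir -p pics; python3 - <<'E'
from plant import r, vision, models, telemetry
import cv2
for c in ("scene","top"):
    im=vision.snapshot(c); cv2.imwrite(f"pics/{c}0.png",im[:,:,::-1])
    k=vision.get_calibration(c); print(c,{a:(b if isinstance(b,float) else list(map(lambda v:round(float(v),4),b)) if hasattr(b,'__len__') else b) for a,b in k.items()})
    for t in ["jig_seat","cover_under","cover_handle","knob_center","offcut_center","knob_box_in","offcut_box_in","hammer","glue","tin"]:
        print(t,[([round(float(v),3) for v in d["at"]],round(float(d["score"]),2)) for d in models.mark_of(t,c)][:3])
E
```

```text
pics
scene {'fx': 384.70093822436394, 'fy': 384.70093822436394, 'cx': 287.2337382890598, 'cy': 216.38070854153258, 'position': [0.9499, -0.5799, 0.9025], 'orientation': [-0.331, 0.906, 0.2499, -0.0843]}
jig_seat [([0.484, -0.004, 0.029], 0.79)]
cover_under [([0.539, 0.369, -0.002], 0.88)]
cover_handle [([0.536, 0.366, 0.043], 0.66), ([0.483, 0.001, 0.032], 0.59)]
knob_center [([0.491, -0.021, 0.052], 0.68)]
offcut_center [([0.461, 0.035, 0.053], 0.55)]
knob_box_in [([0.593, -0.29, 0.008], 0.91)]
offcut_box_in [([0.444, -0.367, 0.009], 0.77)]
hammer [([0.775, 0.07, -0.003], 0.85)]
glue [([0.711, 0.317, -0.0], 0.64)]
tin [([0.481, 0.006, 0.002], 0.63)]
top {'fx': 379.68892884760646, 'fy': 379.68892884760646, 'cx': 280.54967309505116, 'cy': 205.15634349204825, 'position': [0.4324, 0.0361, 0.8728], 'orientation': [0.0751, -0.6644, 0.7392, -0.0812]}
jig_seat [([0.478, -0.002, 0.025], 0.8)]
cover_under [([0.54, 0.365, -0.0], 0.57)]
cover_handle [([0.537, 0.37, 0.043], 0.71)]
knob_center [([0.492, -0.029, 0.048], 0.68)]
offcut_center [([0.462, 0.032, 0.051], 0.59)]
knob_box_in [([0.593, -0.288, 0.004], 0.59)]
offcut_box_in [([0.447, -0.363, 0.002], 0.93)]
hammer [([0.782, 0.069, 0.004], 0.78)]
glue [([0.712, 0.319, 0.001], 0.97)]
tin [([0.748, -0.181, 0.002], 0.61)]
```

View pics/scene0.png

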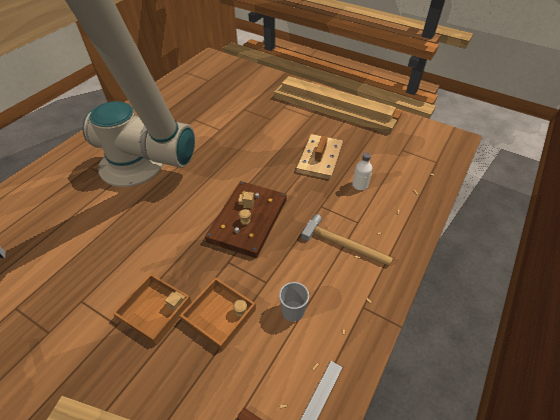

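View pics/top0.png

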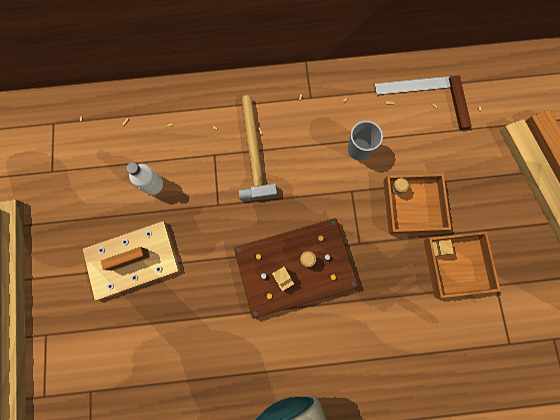

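The scene view shows the jig at about (247,217) with the knob (245,216) and offcut (247,199) on it. The boxes are at (152,310) for the offcut and (218,313) for the knob. The cover is at (320,157). The top view has the jig at (297,268), cover (130,260), knob box (417,203), offcut box (464,265), tin (365,140). The network marks agree with both pictures, apart from the scene "tin".

```bash
cat > h.py <<'E'
import numpy as np, cv2
from scipy.spatial.transform import Rotation as R
from plant import r, gripper_to, inverse_kinematics, vision, models, telemetry
def rm(q): return R.from_quat(np.array(q)[[1,2,3,0]]).as_matrix()
def rays(uv,k,fish=False):
    uv=np.atleast_2d(uv).astype(float); p=(uv-[k["cx"],k["cy"]])/[k["fx"],k["fy"]]
    if fish:
        t=np.linalg.norm(p,axis=1,keepdims=True); s=np.where(t>1e-9,np.sin(t)/np.maximum(t,1e-9),1)
        d=np.hstack([p*s,np.cos(t)])
    else: d=np.hstack([p,np.ones((len(p),1))])
    return d@rm(k["orientation"]).T
def plane(uv,k,z,fish=False):
    d=rays(uv,k,fish); o=np.array(k["position"]); return o+d*((z-o[2])/d[:,2])[:,None]
def down(yaw):
    """tool pointing down, tool y (closing line) at world angle yaw"""
    y=np.array([np.cos(yaw),np.sin(yaw),0]); z=np.array([0,0,-1.]); x=np.cross(y,z)
    q=R.from_matrix(np.c_[x,y,z]).as_quat(); return q[[3,0,1,2]]
def rect(mask,k,z,fish=False):
    """min-area rect of the mask on plane z: centre, sizes, yaw of long side"""
    n,l,s,_=cv2.connectedComponentsWithStats(mask.astype(np.uint8)); i=1+np.argmax(s[1:,4])
    v,u=np.nonzero(l==i); P=plane(np.c_[u,v],k,z,fish)[:,:2]
    c,(w,h),a=cv2.minAreaRect((P*1000).astype(np.float32)); a=np.radians(a)
    if w<h: w,h,a=h,w,a+np.pi/2
    return np.array(c)/1000,(round(w),round(h)),(a+np.pi/2)%np.pi-np.pi/2
def snap(c,name=None):
    k=vision.get_calibration(c); im=vision.snapshot(c)
    if name: cv2.imwrite(f"pics/{name}.png",im[:,:,::-1])
    return im,k
E
python3 - <<'E'
from h import *
im,k=snap("top")
for t,z in [("jig",.03),("cover",.02),("knob_box_in",.035),("offcut_box_in",.035),("offcut",.07)]:
    for d in models.regions_of(t,"top")[:2]:
        print(t,d["score"],rect(d["pixels"],k,z))
print(vision.get_calibration("wrist"), telemetry.current_ee_pos(),telemetry.current_tool_rot())
E
```

```text
jig 0.78 (array([0.47965427, 0.00093848]), (243, 165), np.float64(-1.392366281459053))
cover 0.86 (array([0.53491785, 0.36421317]), (196, 126), np.float64(-1.3441072225695114))
cover 0.36 (array([ 0.49500131, -0.02831746]), (33, 33), np.float64(-0.8996613562834068))
knob_box_in 0.9 (array([ 0.59209753, -0.28626218]), (142, 135), np.float64(1.5036184877718113))
offcut_box_in 0.97 (array([ 0.44693262, -0.35847549]), (143, 130), np.float64(-1.5670188874013835))
offcut 0.61 (array([0.52868921, 0.34480002]), (185, 116), np.float64(-1.339122450799155))
offcut 0.55 (array([0.4554216, 0.0315324]), (38, 28), np.float64(0.4285081121634977))
{'fx': 325.19226210127806, 'fy': 325.19226210127806, 'cx': 276.900890042897, 'cy': 209.00077572602348, 'position': array([ 0.28117971, -0.50768643,  0.38376409]), 'orientation': array([ 0.1129454 ,  0.81741446, -0.55954466, -0.07737391])} [ 0.20781196 -0.5361689   0.23047747] [2.60787770e-05 9.82957535e-01 1.83832758e-01 8.00634652e-06]
```

```bash
python3 - <<'E'
from h import *
J=np.array([.479,0]); ya=0.43-np.pi/2
x=np.array([-np.sin(ya),np.cos(ya)])
r.move_to(list(J-0.06*x)+[.22],down(ya))
im,k=snap("wrist","w1")
print(k["position"],rm(k["orientation"])[:,2],telemetry.current_t(),telemetry.current_joints())
for t in ["knob_center","offcut_center","jig_seat","offcut"]:
    print(t,[(np.round(d["at"],4),round(float(d["score"]),2)) for d in models.mark_of(t,"wrist")][:2])
for t,z in [("offcut",.07),("knob",.066)]:
    for d in models.regions_of(t,"wrist")[:2]: print(t,d["score"],rect(d["pixels"],k,z,True))
E
```

```text
[0.49627903 0.00714397 0.37331895] [-0.24639203 -0.11322557 -0.9625336 ] 3.45 [-2.24216301e-01  5.47294476e-02  1.81104231e+00 -2.70462736e-04
  1.27560074e+00  9.17878854e-01]
knob_center [(array([ 0.4878, -0.0249,  0.0503]), 0.8), (array([0.5346, 0.3669, 0.006 ]), 0.44)]
offcut_center [(array([0.4617, 0.0338, 0.0516]), 0.72)]
jig_seat [(array([0.4803, 0.0016, 0.0254]), 0.97)]
offcut [(array([0.4645, 0.0356, 0.0278]), 0.79)]
offcut 0.83 (array([0.45833453, 0.03137691]), (40, 33), np.float64(0.4095272637317986))
offcut 0.67 (array([ 0.49200729, -0.02318606]), (31, 31), np.float64(0.44560194451530766))
knob 0.86 (array([ 0.49129486, -0.02442548]), (32, 31), np.float64(-1.1256483180873929))
knob 0.51 (array([ 0.46276944, -0.31615659]), (145, 96), np.float64(-1.5537462264610182))
```

View pics/w1.png

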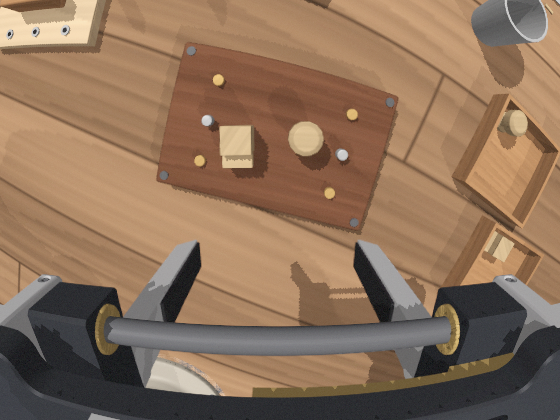

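The wrist view shows the offcut block top at about (236,141), with the tenon below it (towards −tool x), and the knob at (306,138). The pins are at (207,120) and (342,155), and the boxes are at the lower right.

```bash
cat > pick.py <<'E'
from h import *
def pickplace(p,yaw,gz,q,yaw2,drop):
    gripper_to(.056,12)
    r.move_to([*p,.14],down(yaw)); r.move_l([*p,gz+.006],vel=.12)
    gripper_to(0.0); o=telemetry.current_opening(); print("opening",o,telemetry.current_finger_force())
    r.move_l([*p,.14],vel=.2)
    r.move_to([*q,.14],down(yaw2)); print("held",telemetry.current_opening())
    r.move_l([*q,gz+.006-drop],vel=.12)
    gripper_to(.056); r.hold(.1); r.move_l([*q,.15],vel=.25)
E
python3 - <<'E'
from pick import *
k=dict(zip(["fx","fy","cx","cy"],[325.192,325.192,276.9009,209.0008]))
pickplace([.491,-.025],.179,.059,[.575,-.306],-np.pi/4,.022)
print(telemetry.current_t())
E
```

```text
opening 0.03361460572673565 12.000302514061332
held 0.03365858194720591
10.775
```

```bash
python3 - <<'E'
from pick import *
pickplace([.462,.0335],.415-np.pi/2,.064,[.432,-.376],-np.pi/4,.022)
# look at jig, same relative pose as will be used above the cover
yaw=.179; x=np.array([-np.sin(yaw),np.cos(yaw)]); J=np.array([.480,.001])
r.move_to(list(J-.06*x)+[.25],down(yaw))
im,k=snap("wrist","wj")
print(telemetry.current_t(),telemetry.current_ee_pos(),k["position"])
for d in models.regions_of("jig","wrist")[:2]: print("jig",d["score"],rect(d["pixels"],k,.03,True))
print([(np.round(d["at"],4),d["score"]) for d in models.mark_of("jig_seat","wrist")][:1])
np.save("kj.npy",k,allow_pickle=True)
im,_=snap("top","top2")
for t in ["knob_center","offcut_center"]: print(t,[(np.round(d["at"],4),round(float(d["score"]),2)) for d in models.mark_of(t,"top")])
E
python3 -c "
import cv2,numpy as np
a=cv2.imread('pics/wj.png');b=cv2.imread('pics/top2.png')[150:320,370:520]
cv2.imwrite('pics/m.png',np.hstack([a[:420],cv2.resize(b,(240,272))[:].copy() if 0 else cv2.copyMakeBorder(cv2.resize(b,(240,272)),0,148,0,0,0)]))"
```

```text
opening 0.030254422640991024 12.000386863946915
held 0.030019764198402063
19.1083 [ 0.49060379 -0.05908533  0.24918951] [0.47619719 0.01904769 0.40243707]
jig 0.96 (array([0.47980847, 0.00277417]), (238, 159), np.float64(-1.3974096427733906))
[(array([0.4795, 0.001 , 0.0292]), 0.82)]
knob_center []
offcut_center []
```

View pics/m.png

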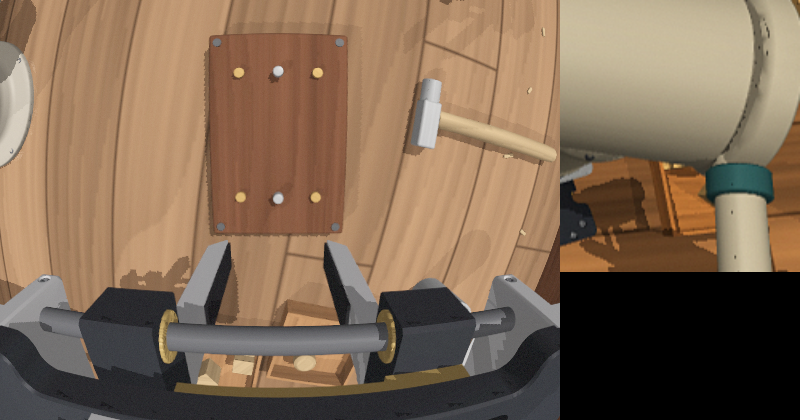

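Jig now clear. The pins are at (278,71) and (278,199), the four pads are around them, and the knob box at the bottom holds a knob. Next I'll locate the pins and pads precisely, then look at the cover from the same relative pose.

```bash
python3 - <<'E'
from h import *
k=np.load("kj.npy",allow_pickle=True).item(); im=cv2.imread("pics/wj.png")
hsv=cv2.cvtColor(im,cv2.COLOR_BGR2HSV).astype(int); roi=np.zeros(im.shape[:2],bool); roi[55:215,225:335]=1
def blobs(m,z):
    n,l,s,c=cv2.connectedComponentsWithStats((m&roi).astype(np.uint8))
    return [(s[i,4],np.round(c[i],1),np.round(plane(c[i],k,z,True)[0],4)) for i in range(1,n) if s[i,4]>20]
pads=blobs((hsv[...,0]>15)&(hsv[...,2]>150)&(hsv[...,1]>90),.036); pins=blobs((hsv[...,1]<60)&(hsv[...,2]>90),.044)
for b in pads+pins: print(*b)
if len(pads)==4: print("padmean",np.mean([b[2] for b in pads],0))
# cover look, same relative pose
yaw=.227; x=np.array([-np.sin(yaw),np.cos(yaw)]); C=np.array([.537,.3665])
r.move_to(list(C-.06*x)+[.234],down(yaw))
_,k=snap("wrist","wc"); np.save("kc.npy",k,allow_pickle=True)
for d in models.regions_of("cover","wrist")[:2]: print("cover",d["score"],rect(d["pixels"],k,.02,True)); 
for t in ["cover_under","cover_handle"]: print(t,[(np.round(d["at"],4),d["score"]) for d in models.mark_of(t,"wrist")][:1])
snap("top","top3")
for t in ["knob_center","offcut_center"]: print(t,[(np.round(d["at"],4),round(float(d["score"]),2)) for d in models.mark_of(t,"top")])
a=cv2.imread('pics/wc.png');b=cv2.imread('pics/top3.png')[150:320,370:520]
cv2.imwrite('pics/m2.png',np.hstack([a,cv2.copyMakeBorder(cv2.resize(b,(240,272)),0,148,0,0,0)]))
print(telemetry.current_t(),telemetry.current_joints())
E
```

```text
85 [238.4  72.3] [0.4242 0.0649 0.036 ]
85 [317.5  72.3] [0.5108 0.0805 0.036 ]
91 [240.2 196.6] [ 0.4496 -0.0756  0.036 ]
83 [315.4 196.9] [ 0.5359 -0.0604  0.036 ]
101 [277.7  71. ] [0.4673 0.0721 0.044 ]
108 [277.8 197.6] [ 0.4925 -0.0673  0.044 ]
padmean [0.480125 0.00235  0.036   ]
cover 0.83 (array([0.53507129, 0.36901633]), (190, 121), np.float64(-1.342285520515356))
cover_under [(array([0.5322, 0.3671, 0.0009]), 0.84)]
cover_handle []
knob_center []
offcut_center [(array([ 0.4341, -0.3807,  0.0254]), 0.93), (array([0.5376, 0.3632, 0.001 ]), 0.39)]
21.1 [ 3.98705532e-01  3.58186300e-01  1.37324565e+00 -4.17762234e-05
  1.40984926e+00  1.72861329e-01]
```

View pics/m2.png

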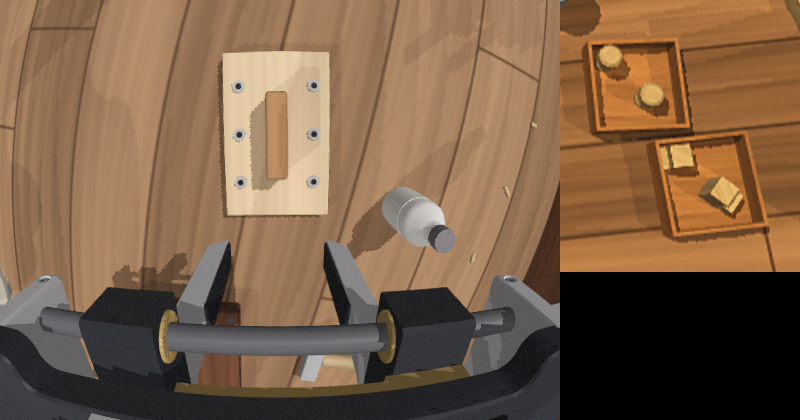

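Both parts are in their boxes and released, with the knobs at about (610,57) and (650,95) and the offcuts at (680,155) and (720,195). The cover's rib is at (277,135), upright in the view as expected. Next is to grasp and lift the cover, then check it in hand to get the camera's lateral bias.

```bash
python3 - <<'E'
from h import *
yaw=.2285; C=[.5351,.3690]
gripper_to(.06,40); r.move_to([*C,.13],down(yaw)); r.move_l([*C,.050],vel=.1,guard=15)
print("z",telemetry.current_ee_pos(),telemetry.current_wrist_force())
gripper_to(0.); r.hold(.2); print(telemetry.current_opening(),telemetry.current_finger_force())
r.move_l([*C,.15],vel=.15); r.hold(.2)
_,k=snap("wrist","wh"); p=telemetry.current_ee_pos(); print(telemetry.current_opening(),p,telemetry.current_wrist_force())
T=rm(telemetry.current_tool_rot())
for d in models.regions_of("cover","wrist")[:2]:
    c,s,a=rect(d["pixels"],k,.12,True); print("cover",d["score"],c,s,a,"tool xy off",T.T@np.r_[c-p[:2],0])
print(telemetry.current_t())
E
```

```text
z [0.53575545 0.36919792 0.05078692] [-0.31614271  0.25217375  0.41308299]
0.02189886794806542 39.98733937740326
0.02182745415579202 [0.53463603 0.36872125 0.1488679 ] [-0.0318986   0.03999733 -2.44447018]
cover 0.78 [0.52921399 0.38765997] (149, 119) -1.3355824772096812 tool xy off [ 1.96746187e-02 -9.91571848e-04 -9.15602126e-06]
24.9083
```

View pics/wh.png

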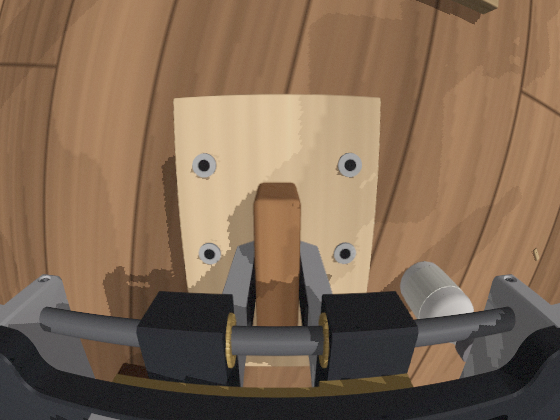

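Cover held square with a 21.8 mm opening. In-hand the lateral offset is about −1 mm (camera bias), which I'll correct for. Now to rest it on the pins 10 mm to the side.

```bash
cat > s.py <<'E'
from h import *
yaw=.179; ex=np.array([np.cos(yaw),np.sin(yaw)]); ey=np.array([-np.sin(yaw),np.cos(yaw)]); J=np.array([.4810,.0025])
def st(tag=""):
    p=np.array(telemetry.current_ee_pos()); d=p[:2]-J
    print(tag,"x,y mm %.2f %.2f  under %.2f"%(d@ex*1e3,d@ey*1e3,(p[2]-.0508-.03)*1e3),"F",np.round(telemetry.current_wrist_force(),1),"t",round(telemetry.current_t(),2)); return p
E
python3 - <<'E'
from s import *
q=J+.010*ex
r.move_to([*q,.15],down(yaw)); st("above")
r.move_l([*q,.105],vel=.08); r.hold(.2); p=st("near")
print("guard",r.move_l([*q,.088],vel=.02,guard=3)); st("touch"); r.hold(.3); st("rest")
print(np.round(telemetry.current_tool_rot(),4),np.round(down(yaw),4))
E
```

```text
above x,y mm 10.83 0.55  under 69.40 F [ 0.5  0.5 -3.2] t 26.28
near x,y mm 10.46 -0.13  under 24.78 F [-0.1  0.  -3. ] t 27.2
guard True
touch x,y mm 9.98 -0.02  under 13.20 F [-0.1  0.3  4.6] t 27.79
rest x,y mm 9.96 -0.03  under 13.19 F [ 0.4 -0.1  5.3] t 28.09
[-1.000e-04  6.411e-01  7.675e-01 -1.000e-04] [0.     0.6411 0.7675 0.    ]
```

```bash
python3 - <<'E'
from s import *
z=telemetry.current_ee_pos()[2]-.0007
for d in np.arange(8,-3.1,-1):
    r.move_l([*(J+d*1e-3*ex),z],vel=.02); p=st(f"{d}")
    if telemetry.current_wrist_force()[2]<-1: print("dropped"); break
E
```

```text
8.0 x,y mm 9.44 -0.23  under 13.20 F [2.6 1.7 4.8] t 28.34
7.0 x,y mm 8.82 -0.35  under 13.23 F [4.2 0.6 5.4] t 28.59
6.0 x,y mm 7.80 -0.46  under 13.21 F [3.1 0.6 5.9] t 28.84
5.0 x,y mm 6.78 -0.50  under 13.23 F [ 3.  -0.4  5.6] t 29.09
4.0 x,y mm 5.70 -0.55  under 13.18 F [3.6 1.9 5.8] t 29.34
3.0 x,y mm 4.67 -0.53  under 13.18 F [4.1 1.4 5.6] t 29.59
2.0 x,y mm 3.61 -0.55  under 13.15 F [3.  0.1 5.9] t 29.84
1.0 x,y mm 2.35 -0.53  under 13.08 F [2.6 0.3 5.3] t 30.09
0.0 x,y mm -1.98 0.45  under 11.39 F [ 1.8 -0.3 -2.8] t 30.34
dropped
```

```bash
python3 - <<'E'
from s import *
r.hold(.3); p=st("settled")
for z in (.0900,.0868):
    g=r.move_l([*(J),z],vel=.02,guard=12); r.hold(.2); st(f"{z} {g}")
    if g: break
E
```

```text
settled x,y mm -1.46 0.35  under 11.70 F [ 0.5 -0.4 -2.9] t 30.64
0.09 False x,y mm 0.03 0.01  under 9.24 F [ 0.3  0.5 -3. ] t 31.16
0.0868 False x,y mm 0.08 -0.02  under 6.05 F [-0.1  0.5 -3.3] t 31.67
```

```bash
python3 - <<'E'
from s import *
for z in (.0840,.0820,.0805,.0795,.0785,.0775,.0765,.0755):
    r.move_l([*J,z],vel=.02); r.hold(.15); st(f"{z}")
    if telemetry.current_wrist_force()[2]>25: break
r.hold(.5); st("held"); print(telemetry.current_opening(),telemetry.current_finger_force(),np.round(telemetry.current_torque(),2))
E
```

```text
0.084 x,y mm 0.30 -0.09  under 4.10 F [-3.3  0.6  5.2] t 32.11
0.082 x,y mm 0.30 -0.10  under 2.33 F [-3.2  0.   6.9] t 32.51
0.0805 x,y mm 0.31 -0.09  under 1.01 F [-2.   0.9  7.6] t 32.91
0.0795 x,y mm 0.30 -0.13  under 0.12 F [-2.6  0.2  9. ] t 33.31
0.0785 x,y mm 0.33 -0.09  under -0.70 F [-4.6 -0.1 10.7] t 33.71
0.0775 x,y mm 0.27 -0.10  under -0.79 F [-5.4 -0.2 18.4] t 34.11
0.0765 x,y mm 0.27 -0.08  under -0.81 F [-7.4  0.7 26. ] t 34.51
held x,y mm 0.27 -0.07  under -0.82 F [-7.2  1.3 25.6] t 35.01
0.021664439803693005 40.0004768371582 [ 0.11  1.05 -0.04]
```

Pressed home: the force rises sharply at a hard stop, with about 26 N held. The boxes were already checked in the picture.

```bash
python3 -c "
from plant import r
print(r.sign_off())"
```

```text
the job is handed in; nothing more can be done
None
```

I handed the job in at about 35 s on the robot's clock, but the hand-in call returned no verdict. The knob and offcut are in their boxes, the cover dropped over both pins and is held pressed against a hard stop at about 26 N, and the arm never went near the hammer, glue bottle or tin.

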